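# Tip a cup of biscuits onto the scale

## Task

Zero the scale by pressing its large round key while the pan is still empty. Then turn the full cup upside down so that it stands mouth down near the middle of the weighing pan with all its biscuits under it, and lift it straight up off them, well clear, to leave them in one heap. Last, stand the empty cup mouth down on the riser like the one already there; drop no biscuit off the scale and leave everything else where it is.

Things in the scene. Friction and masses are not known exactly. Their poses are not given: they have to be found in the camera images.
- scale: White bench scale, fixed, 310 deep, 300 wide: flat steel weighing pan (210 deep, 290 wide, top 110 above the bench) behind a lower key panel that slopes down to the front. Origin on the bench under the pan's centre; x points to the back, away from the panel, z up. Panel from x = -110 to -200 mm, at most 80 high.
- pan (a point): Centre of the flat top of the scale's weighing pan (same axes as the scale).
- zero_key (a joint): Travel of the scale's zero key in m: 0 up, 0.006 fully down; springs back; fully down takes about 4 N. It is the one large round grey key (32 mm across, 8 mm proud) at the left-hand end of the panel seen from the front.
- zero_key_top (a point): Centre of the zero key's top face. Its z axis is the key's axis, pointing out of the panel (tilted 18 degrees from vertical towards the front); it is pressed against that axis.
- riser: Fixed steel bench shelf like an upturned channel, 290 deep (x) x 260 wide (y), flat top 140 above the bench, left of the scale. Origin on the bench under its centre, z up.
- riser_top (a point): Centre of the riser's flat top (same axes as the riser).
- cup: Full steel cup upright on the riser (front or back place), six biscuits in it. 110 high, outside diameter 86 at base, 96 at mouth (lip 100), wall and base 3; 0.2 kg empty. Origin at centre of underside, z to the mouth. Handle on its -x side: upright flat-sided bar 18 wide (y), 14 deep (x), 78 tall, centre 80 mm from the axis at z = 55; 28 mm open gap to the wall, bridged by arms at z = 22 and 88.
- cup_mouth (a point): Centre of the cup's mouth, in the plane of the rim (110 mm along the cup's z from its origin).
- cup_grip (a point): Centre of the cup's handle bar, at (-80, 0, 55) mm in the cup's frame; same axes as the cup.
- biscuit1: Round biscuit, diameter 68, 14.5 thick, 25 g, number 1 from the bottom of the stack lying flat in the cup (top of the stack 20 mm below the rim). Origin at the centre of its flat underside, z through its thickness.
- biscuit2: Round biscuit, diameter 68, 14.5 thick, 25 g, number 2 from the bottom of the stack lying flat in the cup (top of the stack 20 mm below the rim). Origin at the centre of its flat underside, z through its thickness.
- biscuit3: Round biscuit, diameter 68, 14.5 thick, 25 g, number 3 from the bottom of the stack lying flat in the cup (top of the stack 20 mm below the rim). Origin at the centre of its flat underside, z through its thickness.
- biscuit4: Round biscuit, diameter 68, 14.5 thick, 25 g, number 4 from the bottom of the stack lying flat in the cup (top of the stack 20 mm below the rim). Origin at the centre of its flat underside, z through its thickness.
- biscuit5: Round biscuit, diameter 68, 14.5 thick, 25 g, number 5 from the bottom of the stack lying flat in the cup (top of the stack 20 mm below the rim). Origin at the centre of its flat underside, z through its thickness.
- biscuit6: Round biscuit, diameter 68, 14.5 thick, 25 g, number 6 from the bottom of the stack lying flat in the cup (top of the stack 20 mm below the rim). Origin at the centre of its flat underside, z through its thickness.
- empty_cup: A second, empty cup of the same make, already standing mouth down on the riser, before or behind the full one, its handle to the other side. Origin on the riser's top at the cup's axis, z up. Bystander.
- check_weight: Steel check weight with a knob, 42 across, 71 high, standing between scale and riser. Origin under its centre. Bystander.
- turner: Steel cake turner with black handle, about 275 long, 66 wide, lying flat in the middle of the bench in front, blade to +x. Origin near its middle. Bystander.
- tape_roll: Roll of brown tape lying flat, 104 across, 48 high, front left of the bench. Bystander.
- probe: White hand thermometer with a thin steel probe, 180 long, lying front right. Bystander.
There are look-alikes about, which are no part of the job. What is shaped like the cup but purple is not meant.

How it is judged (in metres and radians):
On the way, in this order (a step that is already met when the one before it is completed fails the run):
1. the zero key is pressed (at least 4 mm of its 6 mm) while the pan is empty and the cup stands on the riser (value of joint zero_key above 0.004 m and angle between cup's own z axis and vertical below 0.3 rad and horizontal distance between cup and riser below 0.2 m), for 0.05 s.
2. the cup stands mouth down on the pan, within 10 degrees of straight, its rim within 6 mm of the pan's top, with all six biscuits under it (each within 35 mm of its axis) (angle between cup's own z axis and vertical above 2.97 rad and z of cup_mouth in the frame of pan between -0.004 and 0.006 m and horizontal distance between cup_mouth and pan below 0.06 m and horizontal distance between each of biscuit1, biscuit2, biscuit3, biscuit4, biscuit5, biscuit6 and cup below 0.035 m), for 0.2 s.
3. the cup has been lifted straight up clear of the biscuits: still mouth down and above them (axis within 60 mm of each biscuit), rim at least 100 mm above the pan, biscuits left in a heap on the pan (angle between cup's own z axis and vertical above 2.8 rad and z of cup_mouth in the frame of pan above 0.1 m and horizontal distance between each of biscuit1, biscuit2, biscuit3, biscuit4, biscuit5, biscuit6 and cup below 0.06 m and horizontal distance between each of biscuit1, biscuit2, biscuit3, biscuit4, biscuit5, biscuit6 and pan below 0.085 m and z of biscuit1 in the frame of pan between -0.004 and 0.095 m and z of biscuit2 in the frame of pan between -0.004 and 0.095 m and z of biscuit3 in the frame of pan between -0.004 and 0.095 m and z of biscuit4 in the frame of pan between -0.004 and 0.095 m and z of biscuit5 in the frame of pan between -0.004 and 0.095 m and z of biscuit6 in the frame of pan between -0.004 and 0.095 m and horizontal distance between each of biscuit1, biscuit2, biscuit4, biscuit5, biscuit6 and biscuit3 below 0.06 m), for 0.1 s.
At the end, for the whole second after the job is handed in: Six biscuits at rest in one heap on the pan (each within 85 mm of its centre, 60 mm of biscuit 3, below 95 mm); cup released, at rest, mouth down (8 degrees) on the riser (mouth centre within 115 mm in x, 100 mm in y of its middle, rim within 5 mm of its top); zero key up (horizontal distance between each of biscuit1, biscuit2, biscuit3, biscuit4, biscuit5, biscuit6 and pan below 0.085 m and z of biscuit1 in the frame of pan between -0.004 and 0.095 m and z of biscuit2 in the frame of pan between -0.004 and 0.095 m and z of biscuit3 in the frame of pan between -0.004 and 0.095 m and z of biscuit4 in the frame of pan between -0.004 and 0.095 m and z of biscuit5 in the frame of pan between -0.004 and 0.095 m and z of biscuit6 in the frame of pan between -0.004 and 0.095 m and horizontal distance between each of biscuit1, biscuit2, biscuit4, biscuit5, biscuit6 and biscuit3 below 0.06 m and angle between cup's own z axis and vertical above 3 rad and z of cup_mouth in the frame of riser_top between -0.004 and 0.005 m and x of cup_mouth in the frame of riser_top between -0.115 and 0.115 m and y of cup_mouth in the frame of riser_top between -0.1 and 0.1 m and linear speed of each of cup, biscuit1, biscuit2, biscuit3, biscuit4, biscuit5, biscuit6 below 0.02 m/s and value of joint zero_key below 0.002 m); the robot touches nothing.
It fails at once if a biscuit falls off the pan or out of the cup (height (world z) of any of biscuit1, biscuit2, biscuit3, biscuit4, biscuit5, biscuit6 below 0.095 m).
It fails at once if the other cup is shifted by more than 25 mm (distance of empty_cup from where it was at the start of the episode above 0.025 m).
It fails at once if any other loose thing on the bench is shifted by more than 30 mm (distance of any of check_weight, turner, tape_roll, probe from where it was at the start of the episode above 0.03 m).
It also fails if it takes over 64 s, if anything falls off the work surface, if the arm or the gripper's body presses on something with over 40 N, if the wrist force passes 120 N, or if a joint passes its speed limit or range.

## Robot

A 6-joint arm with a two-finger parallel gripper is mounted at the origin on the work surface. World frame = base frame: x ahead of the robot, y to its left, z up, the work surface at z = 0. Lengths are in m, angles in degrees, forces in N, time in s.
With the tool pointing down it reaches from about 0.325 to 1 m from the base axis. Payload 5.1 kg.
Tool frame: the origin (TCP) lies at the very end of the fingers, on their centre line; the grasp point (between the pads) lies 19 mm behind it; z points along the fingers, y is the line along which they close (so a half turn about z gives the same grasp; the last joint's range is limited). The gripper opens to 85 mm and grips with 20 to 120 N. Pads are 22 mm wide; open, the fingers measure 114 mm over their backs; the gripper's body (76 mm by 85 mm) begins 54 mm behind the grasp point. The pads swing forward as they close: fully open they stand 13 mm farther back than shut.
Start: joints at [-80.879, 7.093, 94.555, -0, 78.352, -4.733], TCP at [0.156, -0.631, 0.231] pointing down, gripper open.
Joint ranges: [-149.61, 149.61], [-58.7, 133.49], [1.44, 155.28], [-77.14, 257.14], [18.33, 153.61], [-166.67, 166.67]. Speed limits (degrees/s): [147.25, 147.25, 180, 180, 180, 180].

## Interface

Orientations are given as [roll, pitch, yaw] about the fixed x, y, z axes, in that order (R = Rz(yaw) Ry(pitch) Rx(roll)).
In Python, from rig import ctrl, planner, optics, order gives the robot as it stands. Calls block until the motion is done:
- ctrl.goto(position, orientation): joint-space move of the TCP to a pose.
- ctrl.move_linear(position, rotation=None, feed=0.15, f_stop=None): straight line of the TCP; rotation=None keeps the orientation; feed is the mean speed in m/s. With f_stop (N) it stops when the force on the tool has changed by that much, and returns True; else False.
- ctrl.movej(angles): joint-space move.
- ctrl.gripper_to(opening): finger opening in m; the grip force is fixed at half the most; returns when the fingers have stopped.
- ctrl.pause(seconds).
- planner.solve_ik(position, orientation): joint angles nearest the present ones, or None.
- ctrl.sense(): the state.
- optics.snapshot(name): name is "side" or "top" or "wrist"; returns the picture (480x640x3 uint8, blue, green, red); there is no depth.
- optics.camera_params(name): a dict with "vertical_fov" (degrees; the focal length in pixels is half the picture's height over the tangent of half this angle, whatever the lens; pixels are square), "cx", "cy" (the principal point, pixels), "k1" (the pictures are not rectified: a ray, as slopes to the right and down, at radius r is drawn at 1 + k1 r^2 times it, then the intrinsics apply), "R" (3x3) and "t" (3): a world point X has camera coordinates R X + t. Camera axes: x right, y down, z forward; pixel columns grow to the right and rows downward; lengths in m; the calibration is good to about 2 mm. A picture is of the moment at which its call begins: read the wrist's pose just before it. camera_params takes no time and is no camera call; for the wrist camera it gives the pose at the moment of the call.
A pose or a line that the arm cannot do raises ctrl.PlanningError and nothing moves.
- order.job_done(): hands the job in; it is judged then, once.
The state is a dict: "time": time; "joint_pos": joint angles; "qd": joint speeds; "joint_torque": joint torques, N m; "tool_pos": TCP position; "tcp_rot": TCP orientation; "force": force on the tool from outside, world axes, zero at the start; "wrist_torque": the same for the moment, N m; "gripper_width": finger opening in m; "grip_force": force on a finger pad.
Only numpy, scipy, OpenCV 4.12 (cv2) and the standard library are available. Lean on these libraries where they do the work, as an engineer would, in place of code of your own. Each camera call takes 0.05 s, during which the arm holds its last target. There are 200 camera calls.

## Working session

There is one attempt and no reset: what is moved stays moved. The work goes in short steps, each a Python script; the robot and the scene stay as the last script left them, time stands still between calls to the robot, and variables do not carry over. Pictures are saved under pics/ and viewed, at most 10 in all, crops included, and the job is handed in when it is done.

```bash
ls; mkdir -p pics; python3 - <<'E'
from rig import ctrl, planner, optics, order
import cv2
for n in ("side","top"):
    cv2.imwrite(f"pics/{n}0.png",optics.snapshot(n)); print(n,optics.camera_params(n))
print(ctrl.sense())
E
```

```text
pics
side {'vertical_fov': 43.56402741555462, 'cx': 327.34948136666645, 'cy': 231.93108117691136, 'k1': -0.0329325091019191, 'R': array([[-0.84765212, -0.53055006, -0.00158931],
       [-0.32335573,  0.51899104, -0.7912581 ],
       [ 0.42062687, -0.67019768, -0.61148025]]), 't': array([0.42857078, 0.25648234, 1.23963102])}
top {'vertical_fov': 52.85290735151143, 'cx': 319.88935952949294, 'cy': 233.35709760477903, 'k1': -0.046702447075986066, 'R': array([[-0.00721729, -0.99997051, -0.00262499],
       [-0.98873806,  0.00752859, -0.14946697],
       [ 0.14948232,  0.00151668, -0.98876324]]), 't': array([0.0514617 , 0.51392835, 1.32503721])}
{'time': 0.1, 'joint_pos': array([-8.08784918e+01,  7.12933541e+00,  9.46240701e+01,  1.47990478e-03,
        7.83514005e+01, -4.73340686e+00]), 'qd': array([-0.02075275,  0.00848515, -0.06603904, -0.08881129,  0.09282179,
       -0.04112073]), 'joint_torque': array([ 5.81568372e-06, -4.24931967e+01, -3.66654038e+01, -1.79105132e-04,
        3.94334755e-03, -1.46111688e-06]), 'tool_pos': array([ 0.15553706, -0.63056853,  0.23020329]), 'tcp_rot': array([-1.79895671e+02, -1.00924830e-02,  1.38546058e+01]), 'force': array([-0.04269905,  1.1010258 , -0.45502085]), 'wrist_torque': array([-0.00368839, -0.00484754,  0.01075332]), 'grip_force': 0.0, 'gripper_width': 0.08559759941227371}
```

View pics/top0.png

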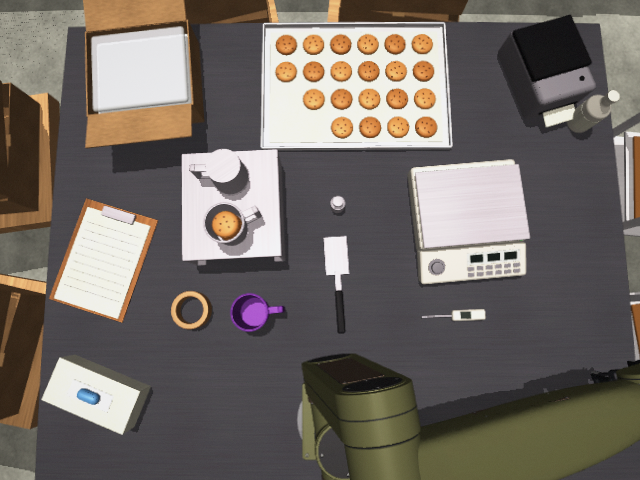

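View pics/side0.png

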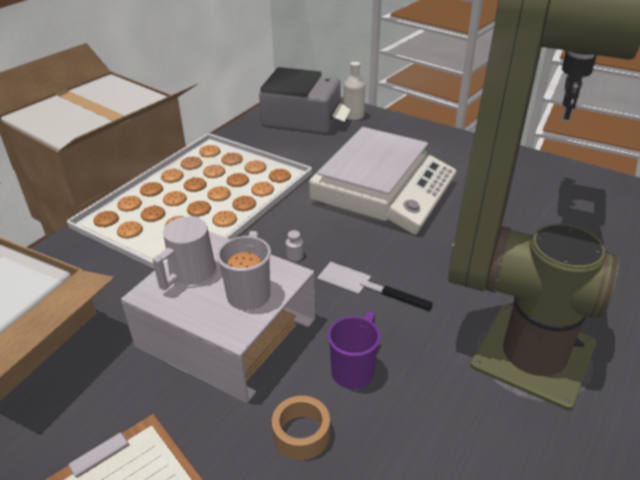

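The top view shows the full cup on the riser's front place (~(225,223)), handle to the right and slightly back at about (252,214). The empty cup is behind it at (225,172), the scale is right with its key at (437,267), and the weight is at (338,203). The purple cup is a decoy. I'll enlarge the riser and the scale.

```bash
python3 - <<'E'
import cv2
a=cv2.imread("pics/top0.png")
r=cv2.resize(a[145:275,175:295],None,fx=4.6,fy=4.6,interpolation=cv2.INTER_CUBIC)
cv2.imwrite("pics/riser.png",r)
s=cv2.resize(a[155:290,400:535],None,fx=4.4,fy=4.4,interpolation=cv2.INTER_CUBIC)
cv2.imwrite("pics/scale.png",s)
E
```

```text
(no output)
```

View pics/riser.png

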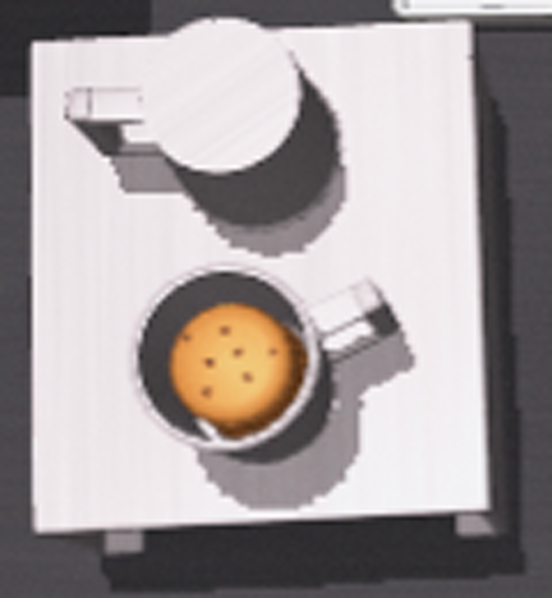

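View pics/scale.png

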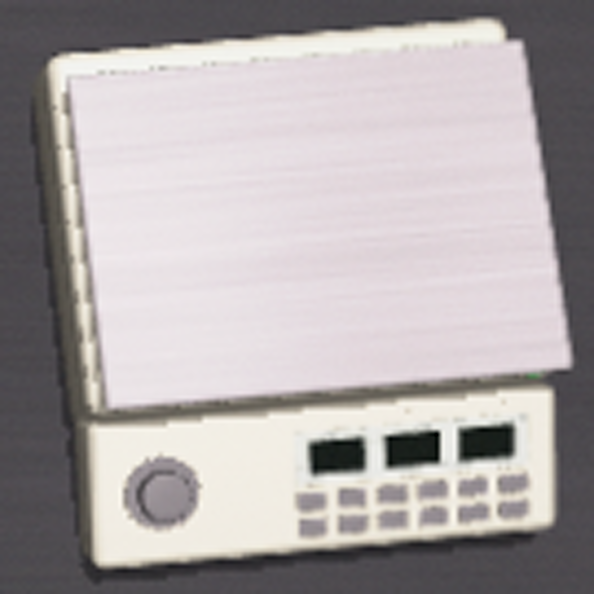

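Crop readings:
- **Riser:** top corners (33,43), (471,20), (490,510), (35,530). The full cup's rim is an ellipse centred at (228,357), and its handle-bar top is at about (365,298).
- **Scale:** pan corners (70,77), (523,40), (572,370), (106,408). The key top is at (167,497).

Next I'll turn these into positions and check reachability.

```bash
cat > h.py <<'E'
import numpy as np
from scipy.spatial.transform import Rotation as Ro
from rig import ctrl, planner, optics, order
def ray(cam,px):
    p=optics.camera_params(cam) if isinstance(cam,str) else cam
    f=240/np.tan(np.radians(p["vertical_fov"]/2))
    d=(np.array(px,float)-[p["cx"],p["cy"]])/f; u=d.copy()
    for _ in range(20): u=d/(1+p["k1"]*(u@u))
    R=np.array(p["R"]); return -R.T@np.array(p["t"]), R.T@np.array([*u,1])
def at_z(cam,px,z):
    o,d=ray(cam,px); return o+d*(z-o[2])/d[2]
def proj(cam,X):
    p=optics.camera_params(cam) if isinstance(cam,str) else cam
    f=240/np.tan(np.radians(p["vertical_fov"]/2)); c=np.array(p["R"])@X+p["t"]; u=c[:2]/c[2]
    return u*(1+p["k1"]*(u@u))*f+[p["cx"],p["cy"]]
def rpy(z,y):
    "tool orientation from tool z and tool y (world)"
    z=np.array(z,float);z/=np.linalg.norm(z); y=np.array(y,float); y-=z*(y@z); y/=np.linalg.norm(y)
    return Ro.from_matrix(np.column_stack([np.cross(y,z),y,z])).as_euler("xyz",degrees=True)
def unit(a): a=np.radians(a); return np.array([np.cos(a),np.sin(a),0])
E
cat > a.py <<'E'
from h import *
rs=lambda p:np.array(p)/4.6+[175,145]-.4
sc=lambda p:np.array(p)/4.4+[400,155]-.4
rc=np.array([at_z("top",rs(p),.14) for p in [(33,43),(471,20),(490,510),(35,530)]])
print("riser",rc.mean(0),"yaw",np.degrees(np.arctan2(*(rc[0]-rc[3]+rc[1]-rc[2])[[1,0]])),np.linalg.norm(rc-np.roll(rc,1,0),axis=1))
pc=np.array([at_z("top",sc(p),.11) for p in [(70,77),(523,40),(572,370),(106,408)]])
v=(pc[0]-pc[1]+pc[3]-pc[2]); syaw=np.degrees(np.arctan2(v[1],v[0]))-90
print("pan",pc.mean(0),"yaw",syaw,np.linalg.norm(pc-np.roll(pc,1,0),axis=1))
k=at_z("top",sc((167,497)),.073); d=k-pc.mean(0); X=unit(syaw);Y=unit(syaw+90)
print("key",k,"in scale",d@X,d@Y, "panel z there", .08-(-d@X-.11)*np.tan(np.radians(18))+.008/np.cos(np.radians(18)))
m=at_z("top",rs((228,357)),.25); hd=at_z("top",rs((365,298)),.234)
e=at_z("top",rs((222,95)),.25)
print("cup",m,"bar",hd,"dist",np.linalg.norm((hd-m)[:2]),"handle dir",np.degrees(np.arctan2(*(hd-m)[[1,0]])),"empty",e)
print("side proj: mouth",proj("side",m),"bar top",proj("side",hd),"key",proj("side",k),"pan corners",[proj("side",c).round() for c in pc])
print("weight",at_z("top",(338,205),.04))
E
python3 a.py
```

```text
riser [0.5803336  0.28352105 0.14      ] yaw 2.4369294748072834 [0.28639717 0.25717826 0.28791851 0.25795608]
pan [ 0.57820209 -0.36549135  0.11      ] yaw 4.356989964939899 [0.20757399 0.28716949 0.20943682 0.28841795]
key [ 0.41226852 -0.27286498  0.073     ] in scale -0.15841716000240672 0.10496474462650315 panel z there 0.07268000887346412
cup [0.51110476 0.2764318  0.25      ] bar [0.54506802 0.20758549 0.234     ] dist 0.0767679374646685 handle dir -63.74195450372715 empty [0.65232867 0.28301745 0.25      ]
side proj: mouth [245.78373    251.74900411] bar top [254.52419615 233.35359934] key [413.91487194 202.45089733] pan corners [array([318., 172.]), array([363., 127.]), array([429., 143.]), array([389., 193.])]
weight [ 0.59534863 -0.00449828  0.04      ]
```

```bash
python3 - <<'E'
import cv2,numpy as np
a=cv2.imread("pics/side0.png")
r=cv2.resize(a[215:325,150:280],None,fx=4,fy=4,interpolation=cv2.INTER_CUBIC)
s=cv2.resize(a[120:235,305:465],None,fx=3.5,fy=3.5,interpolation=cv2.INTER_CUBIC)
c=np.zeros((440,520,3),np.uint8);c[:440,:520]=r
cv2.imwrite("pics/sr.png",c); cv2.imwrite("pics/ss.png",s)
E
```

```text
(no output)
```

View pics/sr.png

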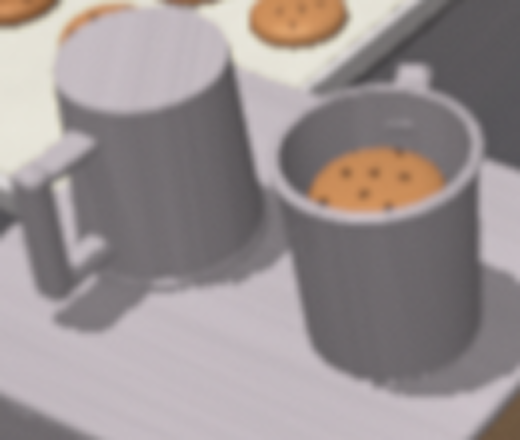

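The side view agrees: mouth centre at (245,253) against a predicted (246,252), and bar top at (253,234) against (254.5,233). Now the IK checks.

```bash
cat > b.py <<'E'
from h import *
cup=np.array([.511,.2764,.14]); hy=-63.7
def tcp(cupc,toolyaw,below=0):  # cupc: cup mid-height centre
    return np.array(cupc)-.061*unit(toolyaw)
def hor(toolyaw,roll):   # roll: angle of tool y from horizontal-left, about tool z
    d=unit(toolyaw); l=unit(toolyaw+90); z=np.array([0,0,1.])
    r=np.radians(roll); return rpy(d, np.cos(r)*l+np.sin(r)*np.cross(d,l))
if __name__=="__main__":
    # z axis rotated: +roll about tool z
    for s in (0,180):
      print("riser",s)
      for ty in (116.3,):
        for back in (0,.1): print(planner.solve_ik(tcp(cup+[0,0,.055],ty)-back*unit(ty),hor(ty,s)))
        print('up',planner.solve_ik(tcp(cup+[0,0,.26],ty),hor(ty,s)))
    for ty in (-60,-30,0,20,40,60,90):
      for s in (0,90,-90,180):
        q=planner.solve_ik(tcp([.578,-.365,.165],ty),hor(ty,s)); print(ty,s,None if q is None else np.round(q))
    X=unit(4.36); a=np.radians(18); n=-X*np.sin(a)+np.array([0,0,np.cos(a)])
    print("key",[planner.solve_ik(np.array([.4123,-.2729,.073])+.05*n,rpy(-n,unit(y))) for y in (94.4,4.4)])
E
python3 b.py
```

```text
riser 0
[ -6.84631677  28.43918196 101.48735501  67.2601249  114.79086145
 135.01231821]
[-13.57262337  33.51509525  93.80035667  63.14360689 120.65448718
 135.19662001]
up [ -6.84631677  13.1945616   98.2543685   76.56930188 120.59133146
 154.86230115]
riser 180
[ -6.84631677  28.43918196 101.48735501  67.2601249  114.79086145
 -44.98768179]
[-13.57262337  33.51509525  93.80035667  63.14360689 120.65448718
 -44.80337999]
up [ -6.84631677  13.1945616   98.2543685   76.56930188 120.59133146
 -25.13769885]
-60 0 [-18.   8. 133. 229.  63.  62.]
-60 90 [-18.   8. 133. 229.  63. 152.]
-60 -90 [-18.   8. 133. 229.  63. -28.]
-60 180 [ -18.    8.  133.  229.   63. -118.]
-30 0 [-43.   0. 142. 163.  53. 100.]
-30 90 None
-30 -90 [-43.   0. 142. 163.  53.  10.]
-30 180 [-43.   0. 142. 163.  53. -80.]
0 0 [-64.  10. 131. 111.  74. 126.]
0 90 [ -64.   10.  131.  111.   74. -144.]
0 -90 [-64.  10. 131. 111.  74.  36.]
0 180 [-64.  10. 131. 111.  74. -54.]
20 0 [-67.  21. 117.  92.  88. 132.]
20 90 [ -67.   21.  117.   92.   88. -138.]
20 -90 [-67.  21. 117.  92.  88.  42.]
20 180 [-67.  21. 117.
[... 660 characters left out ...]
604996,
        57.91012874, -61.594182  ])]b.py:13: UserWarning: Gimbal lock detected. Setting third angle to zero since it is not possible to uniquely determine all angles.
  for back in (0,.1): print(planner.solve_ik(tcp(cup+[0,0,.055],ty)-back*unit(ty),hor(ty,s)))
b.py:14: UserWarning: Gimbal lock detected. Setting third angle to zero since it is not possible to uniquely determine all angles.
  print('up',planner.solve_ik(tcp(cup+[0,0,.26],ty),hor(ty,s)))
b.py:17: UserWarning: Gimbal lock detected. Setting third angle to zero since it is not possible to uniquely determine all angles.
  q=planner.solve_ik(tcp([.578,-.365,.165],ty),hor(ty,s)); print(ty,s,None if q is None else np.round(q))
```

```bash
python3 - <<'E' 2>/dev/null
from b import *
import cv2
X=unit(4.36); a=np.radians(18); n=-X*np.sin(a)+np.array([0,0,np.cos(a)])
k=np.array([.4123,-.2729,.073]); o=rpy(-n,unit(4.4))
ctrl.gripper_to(0)
ctrl.goto(k+.12*n,o); ctrl.move_linear(k+.02*n,feed=.15)
print(ctrl.move_linear(k-.012*n,feed=.02,f_stop=15), (ctrl.sense()["tool_pos"]-k)@n, ctrl.sense()["force"])
ctrl.pause(.1); s=ctrl.sense(); print((s["tool_pos"]-k)@n, s["force"])
cv2.imwrite("pics/key.png",cv2.resize(optics.snapshot("side")[100:240,340:480],None,fx=4,fy=4))
ctrl.move_linear(k+.12*n,feed=.25); print(ctrl.sense()["time"])
E
```

```text
True -0.010180215444488272 [-3.57832158  0.61322291  5.78192599]
-0.01015646684380466 [-3.40805357  0.38468692  6.19553223]
5.475
```

View pics/key.png

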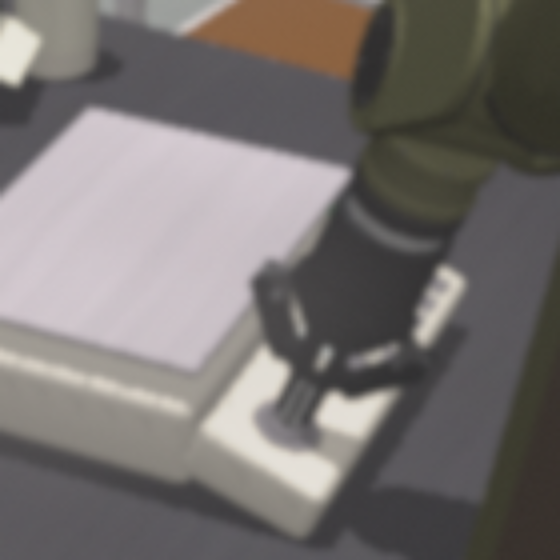

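The fingertip stands on the grey key disc, at about (295,415) against a disc centre of (287,427). It stopped 4 mm lower than I expected. I'll re-press and compare the contact depth with the bottom depth to confirm the key travelled.

```bash
python3 - <<'E' 2>/dev/null
from b import *
X=unit(4.36); a=np.radians(18); n=-X*np.sin(a)+np.array([0,0,np.cos(a)])
k=np.array([.4123,-.2729,.073])-.003*X
ctrl.move_linear(k+.006*n,feed=.2)
f0=ctrl.sense()["force"]
for d in np.arange(2,-13,-1.):
    st=ctrl.move_linear(k+d*.001*n,feed=.03,f_stop=15); s=ctrl.sense(); print(d,round((s["force"]-f0)@n,1),round(((s["tool_pos"]-k)@n)*1e3,1))
    if st: break
ctrl.move_linear(k+.15*n,feed=.25); print(ctrl.sense()["time"])
E
```

```text
2.0 -1.1 2.8
1.0 -0.8 1.3
0.0 -0.7 -0.1
-1.0 -0.5 -1.1
-2.0 -1.5 -2.1
-3.0 -0.6 -3.1
-4.0 -0.9 -4.1
-5.0 0.2 -5.0
-6.0 0.8 -5.9
-7.0 0.4 -6.9
-8.0 1.8 -7.9
-9.0 1.7 -8.9
-10.0 2.1 -9.9
-11.0 2.3 -10.9
-12.0 10.8 -11.2
10.775
```

The key starts to give at −4.5 mm and bottoms out at −11 mm with about 3–4 N, so it was fully pressed. Next is the handle grasp.

```bash
python3 - <<'E' 2>/dev/null
from b import *
import cv2
ty=116.3; d=unit(ty); p=tcp(cup+[0,0,.055],ty); o=hor(ty,0)
ctrl.gripper_to(.05)
ctrl.goto(p-.1*d+[0,0,.08],o); ctrl.move_linear(p-.07*d,feed=.2)
print(ctrl.sense()["joint_pos"].round(),ctrl.sense()["time"])
a=optics.snapshot("top")[130:290,170:370]; cam=optics.camera_params("wrist"); b=optics.snapshot("wrist")
a=cv2.resize(a,None,fx=2,fy=2); im=np.zeros((480,800,3),np.uint8); im[:320,:400]=a; im[:300,400:]=cv2.resize(b,(400,300))
im[320:,:][:160,:200]=optics.snapshot("side")[200:360,150:350]
cv2.imwrite("pics/ap.png",im)
E
```

```text
[-12.  32.  96.  64. 119. 135.] 14.8667
```

View pics/ap.png

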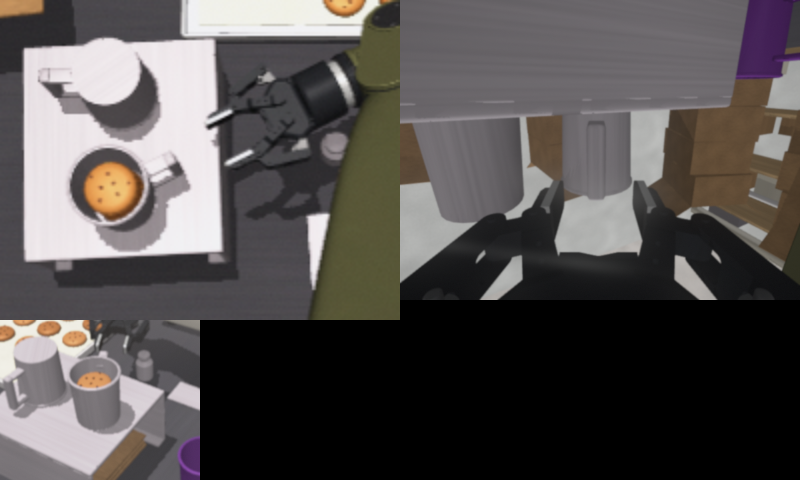

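Top view: the fingers point straight at the handle. Wrist view (upside down): the bar at x≈596 is centred between the fingers at 548 and 645. I'll grip it now.

```bash
python3 - <<'E' 2>/dev/null
from b import *
import cv2
c=optics.camera_params("wrist"); print("cam",-np.array(c["R"]).T@c["t"], ctrl.sense()["tool_pos"])
ty=116.3; d=unit(ty); p=tcp(cup+[0,0,.055],ty)
f0=ctrl.sense()["force"]
print(ctrl.move_linear(p,feed=.1,f_stop=8)); print(ctrl.sense()["tool_pos"]-p)
ctrl.gripper_to(0); s=ctrl.sense(); print(s["gripper_width"],s["grip_force"],s["force"]-f0)
ctrl.move_linear(p+[0,0,.01],feed=.03); print(ctrl.sense()["force"]-f0)
ctrl.move_linear(p+[0,0,.12],feed=.12)
a=optics.snapshot("top")[130:290,170:370]; a=cv2.resize(a,None,fx=2,fy=2)
b=cv2.resize(optics.snapshot("side")[160:320,150:350],None,fx=2,fy=2)
cv2.imwrite("pics/lift.png",np.hstack([a,b])); s=ctrl.sense(); print(s["time"],s["force"]-f0,s["wrist_torque"])
E
```

```text
cam [0.63351853 0.03029969 0.12364858] [0.57006439 0.15843255 0.19679227]
False
[9.23509181e-05 2.13509569e-05 1.13287787e-04]
0.01689867840300647 62.19432234764099 [ 1.738388  -1.3487791  1.2839555]
[-0.73678065 -0.26091498 -4.0136417 ]
17.9083 [-0.26036515  0.27504098 -3.61011745] [-1.21694761 -0.64765819 -0.03759248]
```

View pics/lift.png

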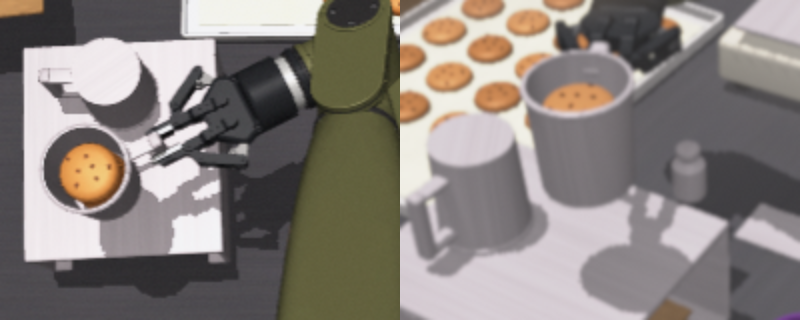

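The cup came up level with all its biscuits, and the grip holds (16.9 mm opening, 62 N). Next I carry it to the scale and flip it. The roll goes about the tool axis, with the lower lip kept close to the pan throughout.

```bash
cat > fl.py <<'E'
from b import *
P=np.array([.578,-.365,.11]); ty=20.; e=unit(ty+90)
s=np.linspace(0,1,201); th=np.radians(80+100*s)
need=.055*abs(np.cos(th))+.05*np.sin(th)+.003
z0=.093; z1=max((need-z0*(1-s))[1:]/s[1:])
E
python3 - <<'E' 2>/dev/null
from fl import *
import cv2
print("z1",z1)
A=P-.1*e
ctrl.goto(tcp(A+[0,0,.2],ty),hor(ty,0)); print(ctrl.sense()["time"],ctrl.sense()["joint_pos"].round())
ctrl.move_linear(tcp(A+[0,0,z0],ty),hor(ty,-80),feed=.08); print(ctrl.sense()["time"],ctrl.sense()["joint_pos"].round(),ctrl.sense()["gripper_width"])
a=optics.snapshot("side")[60:260,270:470]; b=optics.snapshot("top")[130:290,390:590]
cv2.imwrite("pics/tilt.png",np.hstack([cv2.resize(a,(400,400)),cv2.resize(b,(400,320))[:,:] if 0 else cv2.copyMakeBorder(cv2.resize(b,(400,320)),0,80,0,0,0)]))
E
```

```text
z1 0.06821187923397448
20.3667 [-67.  17. 103.  91.  88. 150.]
21.9167 [-67.  26. 104.  92.  88.  60.] 0.01619315749313032
```

View pics/tilt.png

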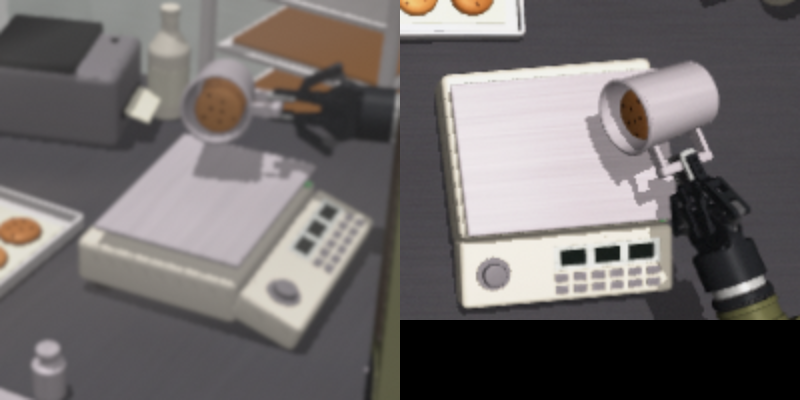

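The cup lies on its side over the pan with the mouth facing left, and the biscuits are still seated inside. Final half of the flip, then lowering onto the pan with a force stop.

```bash
python3 - <<'E' 2>/dev/null
from fl import *
import cv2
f0=ctrl.sense()["force"]; t=ctrl.sense()["time"]
ctrl.move_linear(tcp(P+[0,0,z1],ty),hor(ty,-180),feed=.085)
s=ctrl.sense(); print(s["time"]-t,s["force"]-f0,s["gripper_width"],s["tool_pos"]-tcp(P+[0,0,z1],ty))
st=ctrl.move_linear(tcp(P+[0,0,.052],ty),feed=.03,f_stop=5)
ctrl.pause(.3)
s=ctrl.sense(); print(st,s["tool_pos"][2]-P[2],s["force"]-f0,s["joint_pos"].round(),s["gripper_width"],s["time"])
a=optics.snapshot("side")[60:260,270:470]; b=optics.snapshot("top")[130:290,390:590]
cv2.imwrite("pics/down.png",np.hstack([cv2.resize(a,(400,400)),cv2.copyMakeBorder(cv2.resize(b,(400,320)),0,80,0,0,0)]))
E
```

```text
1.8916000000000004 [ 0.7608352  -1.17834542  1.67532184] 0.016664825641483205 [ 0.00011908 -0.0003547   0.00041991]
True 0.05506170537223935 [-0.83856378 -0.54141225  8.51121105] [-67.  21. 117.  92.  88. -48.] 0.016421569117811518 24.6833
```

Contact came exactly at rim height (55.06 mm against 55.0). I'll check in code for stray biscuits, then lift straight up.

```bash
python3 - <<'E' 2>/dev/null
from fl import *
import cv2
def orange(im):
    h=cv2.cvtColor(im,cv2.COLOR_BGR2HSV); m=cv2.inRange(h,(5,90,60),(25,255,255)); n,l,st,c=cv2.connectedComponentsWithStats(m)
    return [(st[i].tolist(),c[i].round(1).tolist()) for i in range(1,n) if st[i,4]>15]
print("before",orange(optics.snapshot("top")[150:290,405:540]))
p=tcp(P,ty)
ctrl.move_linear(p+[0,0,.085],feed=.03)
ctrl.move_linear(p+[0,0,.055+.15],feed=.1)
ctrl.pause(.25); s=ctrl.sense(); print(s["time"],s["force"],s["gripper_width"])
a=optics.snapshot("side"); b=optics.snapshot("top"); print("after",orange(b[150:290,405:540]))
cv2.imwrite("pics/up.png",np.hstack([cv2.resize(a[60:260,270:470],(400,400)),cv2.copyMakeBorder(cv2.resize(b[130:290,390:590],(400,320)),0,80,0,0,0)]))
E
```

```text
before []
27.6167 [-1.22265140e-04 -5.15226282e-01 -2.14288181e+00] 0.01640248886851218
after [([56, 42, 25, 25, 316], [65.2, 56.0])]
```

View pics/up.png

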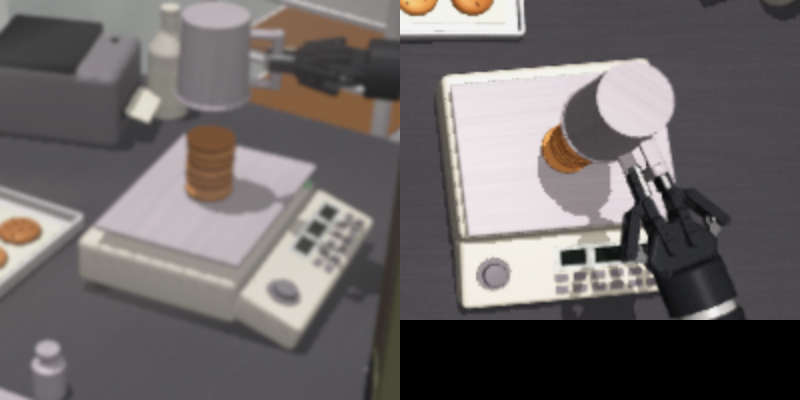

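All six biscuits stand in one straight stack at the pan's middle, with the cup mouth down well above them. Now the cup goes to the riser's front place.

```bash
python3 - <<'E' 2>/dev/null
from fl import *
import cv2
ctrl.move_linear(tcp(P+[0,0,.235],ty),feed=.15)
ty=116.3; d=unit(ty); C=np.array([.507,.2764,.14]); p=tcp(C,ty); o=hor(ty,180)
ctrl.goto(p+[0,0,.2],o); print(ctrl.sense()["joint_pos"].round(),ctrl.sense()["time"])
ctrl.move_linear(p+[0,0,.07],feed=.12)
st=ctrl.move_linear(p+[0,0,.051],feed=.03,f_stop=4); s=ctrl.sense(); print(st,s["tool_pos"]-p,s["tcp_rot"],o)
ctrl.gripper_to(.045); ctrl.pause(.2); s=ctrl.sense(); print(s["force"],s["gripper_width"])
ctrl.move_linear(s["tool_pos"]-.1*d,feed=.1)
ctrl.move_linear(s["tool_pos"]-.12*d+[0,0,.12],feed=.25)
ctrl.pause(.3); print(ctrl.sense()["time"])
b=optics.snapshot("top"); a=optics.snapshot("side"); cv2.imwrite("pics/endt.png",b); cv2.imwrite("pics/ends.png",a)
# check: expected base rim outline vs. image; changes of bystanders
t0=cv2.imread("pics/top0.png"); df=cv2.cvtColor(cv2.absdiff(t0,b),cv2.COLOR_BGR2GRAY)
for nm,(x0,x1,y0,y1) in dict(empty=(185,250,150,195),weight=(328,348,194,214),turner=(322,350,234,334),tape=(168,212,288,332),probe=(420,490,306,324)).items(): print(nm,(df[y0:y1,x0:x1]>40).mean())
print("expect base centre",proj("top",C+[0,0,.11]),proj("side",C+[0,0,.11]),"stack top",proj("top",P+[0,0,.087]))
h=cv2.cvtColor(b[150:290,405:540],cv2.COLOR_BGR2HSV); m=cv2.inRange(h,(5,90,60),(25,255,255)); n,l,q,c=cv2.connectedComponentsWithStats(m); print([(q[i].tolist(),(c[i]+[405,150]).round(1)) for i in range(1,n) if q[i,4]>15])
g=cv2.cvtColor(b,cv2.COLOR_BGR2GRAY); print("cup row profile y=base centre:",g[215:220,195:275:2].mean(0).astype(int))
E
```

```text
[ -7.  16. 101.  73. 119. -31.] 30.2083
True [ 3.14698038e-05 -1.38467286e-04  5.51679582e-02] [  7.43722999 -89.85602249 -71.16286557] [-63.7 -90.    0. ]
[ 0.14908419 -0.62996823 -0.12994209] 0.04490381729843121
34.625
empty 0.0
weight 0.3625
turner 0.23642857142857143
tape 0.0
probe 0.0
expect base centre [224.13939391 223.89774467] [247.53952403 252.48553785] stack top [482.48453621 197.91490084]
[([56, 34, 35, 33, 817], array([478.1, 200.1]))]
cup row profile y=base centre: [231 230 229 231 229 232 229 232 234 234 234 234 234 235 236 236 235 236
 238 239 238 238 191 190 236 237 232 214 213 211 151  70  68 164 236 236
 235 236 237 235]
```

The cup was released at the expected rim height, and the stack centroid is where it should be. The weight and turner differences are probably the arm or its shadow, so I'll raise and swing the arm clear and compare again.

```bash
python3 - <<'E' 2>/dev/null
from h import *
import cv2
q=ctrl.sense()["joint_pos"].copy(); q[1]-=40; ctrl.movej(q); print(ctrl.sense()["tool_pos"])
q[0]-=45; ctrl.movej(q); ctrl.pause(.3); print(ctrl.sense()["tool_pos"],ctrl.sense()["time"])
b=optics.snapshot("top"); t0=cv2.imread("pics/top0.png")
for nm,(x0,x1,y0,y1) in dict(empty=(185,250,150,195),weight=(328,348,194,214),turner=(322,350,234,334)).items():
    df=cv2.cvtColor(cv2.absdiff(t0,b),cv2.COLOR_BGR2GRAY)[y0:y1,x0:x1]
    r=cv2.matchTemplate(b[y0-15:y1+15,x0-15:x1+15],t0[y0:y1,x0:x1],cv2.TM_CCOEFF_NORMED); _,v,_,l=cv2.minMaxLoc(r); print(nm,(df>40).mean(),v,np.array(l)-15)
g=cv2.cvtColor(b,cv2.COLOR_BGR2GRAY)[195:260,190:280]
e=cv2.HoughCircles(cv2.resize(g,None,fx=4,fy=4),cv2.HOUGH_GRADIENT,1.5,400,param1=80,param2=20,minRadius=58,maxRadius=80); print(None if e is None else e[0]/4+[190,195,0])
E
```

```text
[0.40999604 0.16116292 0.63587059]
[ 0.40368939 -0.17438845  0.63774078] 37.7167
empty 0.0 0.9998483657836914 [0 0]
weight 0.0 0.9997085928916931 [0 0]
turner 0.0 0.9998375773429871 [0 0]
[[222.8125     224.4375      19.33749962]]
```

The bystanders haven't moved, and the cup's base circle is at (222.8, 224.4), where expected (224.1, 223.9).

```bash
python3 -c "
from rig import order; print(order.job_done())"
```

```text
the job is handed in; nothing more can be done
None
```

The job is handed in: the zero key was pressed on the empty pan, all six biscuits stand in one stack mid-pan, the empty cup is mouth down on the riser, and the other loose things did not move; no verdict came back.

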